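# Bring a cast lever over its length gauge

## Task

Get the lever-length gauge ready for me: take the brass spacer ring out of the blue parts bin and put it over the gauge's upright pin, right down on the shoulder. Then lift the cast-iron lever out of the cardboard box by its balance point, keep it level, and finish while holding it there, level and still, with its bore straight over the pin, its arm pointing at the dial with the tip over the rest post, and its underside about two centimetres above the top of the pin; I will guide it down myself. Do not let the lever touch the gauge, and leave the other parts and tools where they lie.

Things in the scene. Friction and masses are not known exactly. Their poses are not given: they have to be found in the camera images.
- gauge: lever-length gauge, fixed: bright steel plate 250 x 90 x 16 mm carrying an upright pin, a rest post 150 mm from it and, 185 mm from the pin, an aluminium clamp block 61 mm high with a dial indicator lying face up (dial 58 mm, top 64 mm high, far end 280 mm from the pin, plunger towards the pin). Origin: underside, on the pin's axis. x axis: from pin to rest post and dial; z up
- pin_top (a point): top of the gauge's upright pin, 72 mm above the bench. The pin is 14 mm in diameter and 44 mm long above its shoulder; its top 12 mm taper to a nose 6 mm wide. Nothing stands within 130 mm of the pin
- shoulder (a point): centre of the shoulder at the foot of the pin, a dark disc 34 mm in diameter, its top 28 mm above the bench: the spacer ring belongs here
- rest_top (a point): top of the rest post, 38 mm above the bench, 150 mm from the pin along the gauge's x axis
- bin: blue parts bin, fixed, 236 x 118 x 30 mm, walls and floor 4 mm; two dividers make three compartments in a row along its x axis, each 73 mm (x) by 110 mm (y) inside, centres 77 mm apart. Origin: underside centre. Each holds one part lying flat near its middle: brass spacer ring, steel washer, black bush, in any order
- spacer: brass spacer ring, 34 mm outside, 18 mm bore, 10 mm high, about 55 g, lying flat on the bin's floor (4 mm above the bench). Origin: centre of its underside. Taken by its outside from above, with the fingers closing along the bin's y axis, the tool's TCP about 21 mm above its underside
- carton: low open cardboard box, fixed, 250 x 190 x 25 mm, walls and floor 4 mm; the lever lies alone in it. Origin: underside centre
- lever: cast-iron lever, dark grey, 0.49 to 0.73 kg, flat on the box's floor: round hub (48 mm across, 30 high, 18 mm bore), straight arm (18 mm wide, its underside 7 and top 21 mm above the lever's underside), tip boss (22 mm across, 24 high) 150 mm from the bore; hub and boss stand on one level. Origin: bore's centre at the underside; x along the arm to the tip, z up. A 40 N grip across the arm is fine
- lever_balance (a point): the lever's balance point (centre of mass), inside the arm, 45 mm from the bore's axis towards the tip, 14 mm above the underside; much nearer to the hub than the middle of the lever
- lever_tip (a point): centre of the underside of the lever's tip boss, 150 mm from the bore
- washer: bystander in the bin: thin bright steel washer, 28 mm outside, 13 mm bore, 5 mm high
- bush: bystander in the bin: black plastic flanged bush, 32 mm across its foot, 20 mm high
- mount_a: bystander: black resin specimen mount, 30 mm across, 18 mm high, on the bench beyond the gauge
- mount_b: bystander: a second black resin specimen mount, the same size
- housing: bystander: cast bearing housing, 64 mm square foot, 28 mm high, on the bench beyond the gauge
- caliper: bystander: digital caliper, 230 mm long, 14 mm high, lying beyond the gauge
- hexkey: bystander: L-shaped hexagon key, 100 x 30 mm, 6 mm thick, lying on the bench beyond the right-hand box or bin

How it is judged:
On the way, in this order (a step that is already met when the one before it is completed fails the run):
1. the brass spacer ring sits on the shoulder round the pin and the fingers have let it go (distance between spacer and shoulder below 0.005 m and angle between spacer's own z axis and vertical below 0.1 rad and contact force between the fingers and spacer below 0.1 N), for 0.3 s.
2. the lever is lifted clear of the box in the fingers, level, gripped within 15 mm of its balance point (z of lever in the frame of carton above 0.045 m and contact force between the fingers and lever above 2 N and horizontal distance between the grasp point and lever_balance below 0.015 m and angle between lever's own z axis and vertical below 0.1 rad), for 0.2 s.
At the end, for the whole second after the job is handed in: Ring flat on the shoulder round the pin (5 mm). Fingers hold the lever within 15 mm of its balance point, still, level within 4 degrees, bore within 8 mm of the pin axis, tip within 15 mm of the rest post, underside 8 to 35 mm above the pin; it touches neither gauge nor ring (distance between spacer and shoulder below 0.005 m and angle between spacer's own z axis and vertical below 0.1 rad and contact force between the fingers and lever above 2 N and horizontal distance between the grasp point and lever_balance below 0.015 m and angle between lever's own z axis and vertical below 0.07 rad and horizontal distance between lever and pin_top below 0.008 m and horizontal distance between lever_tip and rest_top below 0.015 m and z of lever in the frame of pin_top between 0.008 and 0.035 m and linear speed of lever below 0.02 m/s and angular speed of lever below 0.15 rad/s and contact force between lever and gauge below 0.1 N and contact force between lever and spacer below 0.1 N); the arm keeps its last pose, push and grip.
It fails at once if the lever touches the gauge (contact force between lever and gauge above 1 N).
It fails at once if the lever is tipped by more than 15 degrees (angle between lever's own z axis and vertical above 0.26 rad).
It fails at once if a bystander is moved by more than 15 mm (distance of any of washer, bush, mount_a, mount_b, housing, caliper, hexkey from where it was at the start of the episode above 0.015 m).
It also fails if it takes over 54 s, if anything falls off the work surface, if the arm or the gripper's body presses on something with over 40 N, if the wrist force passes 120 N, or if a joint passes its speed limit or range.

## Robot

A 6-joint arm with a two-finger parallel gripper is mounted at the origin on the work surface. World frame = base frame: x ahead of the robot, y to its left, z up, the work surface at z = 0. Lengths are in m, angles in rad, forces in N, time in s.
With the tool pointing down it reaches from about 0.375 to 0.9 m from the base axis. Payload 3.1 kg.
Tool frame: the origin (TCP) lies between the finger pads, 19 mm behind the fingertips; this is the grasp point; z points along the fingers, y is the line along which they close (so a half turn about z gives the same grasp; the last joint's range is limited). The gripper opens to 87 mm and grips with 3 to 60 N. Pads are 19 mm wide; open, the fingers measure 117 mm over their backs; the gripper's body (75 mm by 190 mm) begins 51 mm behind the grasp point.
Start: joints at [1.097, 0.527, 1.433, -0, 1.181, -0.178], TCP at [0.182, 0.598, 0.241] pointing down, gripper open.
Joint ranges: [-3.08, 3.08], [-0.75, 2.2], [0.22, 2.44], [-1.43, 4.57], [0, 2.65], [-2.85, 2.85]. Speed limits (rad/s): [2.79, 2.79, 3.14, 3.14, 3.14, 3.14].

## Interface

Orientations are given as a unit quaternion [w, x, y, z].
In Python, from plant import ctrl gives the robot as it stands. The module is installed in compiled form; this text tells all that it offers.
- The arm moves only by the tool drive_tool, never from a script. Its argument "plan" is a list of rows, each a list of 5 numbers: the shift along the tool's x, y, z in m, then the turn about the tool's z in degrees, then the finger opening in m, from 0 to 0.087. In form: [[tx, ty, tz, yaw, grip], ...]. A call has exactly 5 rows; each row is the pose to reach, as a shift and turn from the pose commanded when the call began, along the tool's axes at that moment; what a row does not reach only later rows make up. A row lasts 1/8 s, in which the tool goes at most 62.5 mm and 10.7 degrees, less where a joint would pass 70% of its speed; a pose out of reach is approached as far as the arm can. A call with a gripper value outside its range is refused whole. The fingers move at their own pace and stop on an object; "force" is the grip in N (left out, the last holds). Time passes only in rows, so rows that repeat a pose let the fingers close, or fill a call up. It gives the time, the measured TCP pose, the force, the opening and the grip force at its end, in the units of the state.
- ctrl.read_state(): the state, without advancing time (a new reading comes with each control period).
- ctrl.camera(name): name is "side" or "top" or "wrist"; returns a dict with "img" (400x640x3 uint8, red, green, blue), "fov_y" (degrees; the focal length in pixels is half the picture's height over the tangent of half this angle, whatever the lens; pixels are square), "cx", "cy" (the principal point, pixels), "D" ([k1, k2, p1, p2, k3] as OpenCV has them; the pictures are not rectified), "extrinsics" (4x4, takes a point from camera to world coordinates); the wrist camera has in their place "tool_from_camera" (4x4, takes a point from camera to tool coordinates, whose origin is the TCP and whose axes are the flange's). Camera axes: x right, y down, z forward; pixel columns grow to the right and rows downward; lengths in m; the calibration is good to about 2 mm. A picture is of the moment at which its call begins: read the wrist's pose just before it. There is no depth.
- ctrl.finish_job(): hands the job in; it is judged then, once.
The state is a dict: "time_s": time; "joint_positions": joint angles; "qd": joint speeds; "tau": joint torques, N m; "eef_pos": TCP position; "ee_rot": TCP orientation; "contact_force": force on the tool from outside, world axes, zero at the start; "torque": the same for the moment, N m; "width": opening from 0.0 (shut) to 1.0 (fully open); "grasp_force": force on a finger pad.
Only numpy, scipy, OpenCV 4.12 (cv2) and the standard library are available. Lean on these libraries where they do the work, as an engineer would, in place of code of your own. Each camera call takes 0.05 s, during which the arm holds its last target. There are 200 camera calls.

## Working session

There is one attempt and no reset: what is moved stays moved. The work goes in short steps, Python scripts to look and compute and a tool call to move; the robot and the scene stay as the last step left them, time stands still between calls to the robot, and variables do not carry over. Pictures are saved under pics/ and viewed, at most 10 in all, crops included, and the job is handed in when it is done.

Besides the shell and the picture viewer there is one more tool, called after "Emit:" by a JSON object that holds its "method" and its "body", one argument or row to a line. drive_tool: Moves the arm, as the interface text tells. Its arguments: {"type":"object","properties":{"plan":{"type":"array"},"force":{"type":"number"}},"required":["plan"]}

```bash
mkdir -p pics
cat > h.py <<'E'
import numpy as np, cv2, json
from plant import ctrl
from scipy.spatial.transform import Rotation as R
def rot(q): return R.from_quat([q[1],q[2],q[3],q[0]]).as_matrix()
def snap(name,fn=None):
    s=ctrl.read_state(); c=ctrl.camera(name); im=c["img"]
    f=im.shape[0]/2/np.tan(np.radians(c["fov_y"])/2)
    K=np.array([[f,0,c["cx"]],[0,f,c["cy"]],[0,0,1.]])
    if name=="wrist":
        T=np.eye(4);T[:3,:3]=rot(s["ee_rot"]);T[:3,3]=s["eef_pos"];E=T@np.array(c["tool_from_camera"])
    else: E=np.array(c["extrinsics"])
    if fn:
        cv2.imwrite("pics/"+fn+".png",cv2.cvtColor(im,cv2.COLOR_RGB2BGR))
        np.savez("pics/"+fn+".npz",K=K,D=np.array(c["D"],float),E=E)
    return im,K,np.array(c["D"],float),E
def load(fn):
    z=np.load("pics/"+fn+".npz"); return z["K"],z["D"],z["E"]
def ray(cam,uv):
    K,D,E=cam; n=cv2.undistortPoints(np.array([[uv]],float),K,D)[0,0]
    return E[:3,3],E[:3,:3]@np.array([n[0],n[1],1])
def onz(cam,uv,z):
    o,d=ray(cam,uv); return o+d*(z-o[2])/d[2]
def tri(obs):
    A=np.zeros((3,3));b=np.zeros(3);L=[]
    for cam,uv in obs:
        o,d=ray(cam,uv);d=d/np.linalg.norm(d);P=np.eye(3)-np.outer(d,d);A+=P;b+=P@o;L.append((P,o))
    x=np.linalg.solve(A,b); return x,[np.linalg.norm(P@(x-o)) for P,o in L]
def proj(cam,p):
    K,D,E=cam; Ei=np.linalg.inv(E)
    return cv2.projectPoints(np.array([p],float),cv2.Rodrigues(Ei[:3,:3])[0],Ei[:3,3],K,D)[0][0,0]
E
python3 - <<'E'
from h import *
snap("top","top0");snap("side","side0")
print(ctrl.read_state())
for n in("top0","side0"): print(load(n)[2])
E
```

```text
{'time_s': 0.1, 'joint_positions': array([ 1.09649369e+00,  5.28380525e-01,  1.43372209e+00, -3.47889276e-05,
        1.18138766e+00, -1.78499643e-01]), 'qd': array([ 0.00026748, -0.00058458, -0.00329116,  0.00213324, -0.00210405,
       -0.00011263]), 'tau': array([ 2.85144406e-04, -4.40988207e+01, -1.77151680e+01,  6.35006418e-02,
        5.34061133e-02, -3.28021156e-05]), 'eef_pos': array([0.18189738, 0.59732407, 0.24038151]), 'ee_rot': array([-2.88986491e-04,  1.47356255e-01,  9.89083027e-01, -9.03873522e-04]), 'contact_force': array([-0.34581756,  0.12233784,  0.91138023]), 'torque': array([ 0.02774303, -0.00769094, -0.03818371]), 'grasp_force': 0.0, 'width': 1.000264145889648}
[[-0.02788564 -0.98340908  0.17924556  0.42610313]
 [-0.99956753  0.02910698  0.00418692 -0.00640778]
 [-0.00933476 -0.17905129 -0.98379546  0.96740535]
 [ 0.          0.          0.          1.        ]]
[[-0.94881476 -0.16469963  0.26948949  0.34214784]
 [-0.31511213  0.5512768  -0.77252718  0.78177931]
 [-0.02132836 -0.81790459 -0.57495841  0.6400822 ]
 [ 0.          0.          0.          1.        ]]
```

View pics/top0.png

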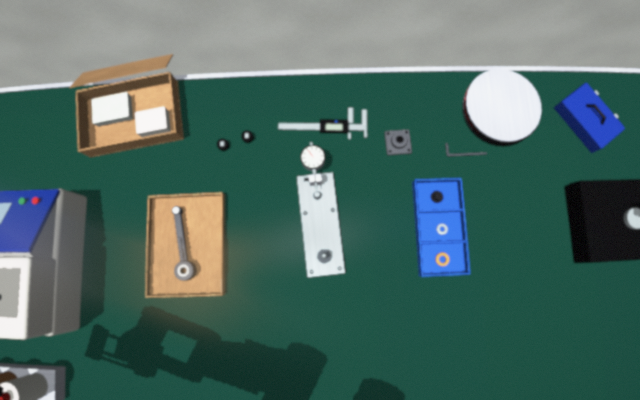

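View pics/side0.png

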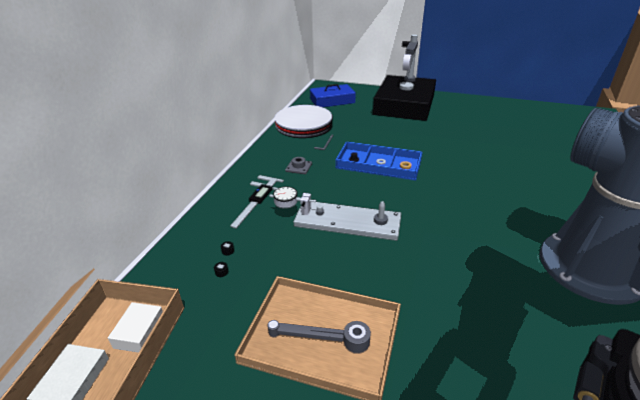

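Top view: the ring is at (443,260), the pin at (324,256), the rest post at (317,195), the lever hub at (184,270) and the lever tip at (176,210). Side view: the ring is at (406,165), the pin top at (382,204), the hub at (357,334) and the tip at (273,327).

Run:
```python
from h import *
np.set_printoptions(precision=4,suppress=True)
t,s=load("top0"),load("side0")
for n,a,b in [("ring",(443,260),(406,165)),("pin",(324.5,255),(382,204)),("rest",(317.5,195),(320,208)),("hub",(184,270),(357,332)),("tip",(176,210),(273,325)),("washer",(442,229),(381,161))]:
    print(n,*tri([(t,a),(s,b)]))
print("z-planes",onz(t,(443,260),.014),onz(t,(324.5,255),.072),onz(t,(184,270),.034),onz(t,(176,210),.028))
# bin corners, top rim
for uv in [(415,180),(462,178),(470,275),(421,277)]: print("bin",onz(t,uv,.03))
for uv in [(297,176),(332,173),(344,273),(307,277)]: print("plate",onz(t,uv,.016))
c=ctrl.camera("wrist");print(c["tool_from_camera"],c["fov_y"])
```

```text
ring [ 0.4431 -0.294   0.0055] [np.float64(0.00012419468570139066), np.float64(0.00012419468570127725)]
pin [ 0.4615 -0.0045  0.0626] [np.float64(0.0007161675479585776), np.float64(0.0007161675479584943)]
rest [0.6098 0.0086 0.0281] [np.float64(0.00021025727826251952), np.float64(0.00021025727826246102)]
hub [0.4353 0.3338 0.0289] [np.float64(0.0004961985428886637), np.float64(0.0004961985428887193)]
tip [0.5831 0.3605 0.0235] [np.float64(8.239848327883586e-05), np.float64(8.239848327902638e-05)]
washer [ 0.5188 -0.2976  0.0047] [np.float64(0.00035302309459523057), np.float64(0.0003530230945952069)]
z-planes [ 0.4428 -0.2914  0.014 ] [ 0.4618 -0.0044  0.072 ] [0.4357 0.332  0.034 ] [0.5824 0.3588 0.028 ]
bin [ 0.6398 -0.2326  0.03  ]
bin [ 0.6417 -0.3508  0.03  ]
bin [ 0.4046 -0.3494  0.03  ]
bin [ 0.4045 -0.231   0.03  ]
plate [0.6619 0.0588 0.016 ]
plate [ 0.6669 -0.029   0.016 ]
plate [ 0.4198 -0.0498  0.016 ]
plate [0.4128 0.0391 0.016 ]
[[-0.0004 -0.9607 -0.2775  0.0764]
 [ 1.     -0.0003 -0.0003  0.0004]
 [ 0.0002 -0.2775  0.9607 -0.1425]
 [ 0.      0.      0.      1.    ]] 68.35048279287837
```

Emit:
{"method": "drive_tool", "body": {
  "plan": [
    [-0.04, -0.018, 0, -5, 0.087],
    [-0.1, -0.044, 0, -12, 0.087],
    [-0.16, -0.071, 0, -18, 0.087],
    [-0.22, -0.098, 0, -23, 0.087],
    [-0.27, -0.12, 0, -27, 0.087]
  ]
}}

```text
time_s: 0.78
eef_pos: [0.4054, 0.4039, 0.2411]
ee_rot: [-0.0, -0.089, 0.996, -0.0]
contact_force: [0.1, -0.2, 0.3]
width: 0.997
grasp_force: 0.0
```

```bash
cat >> h.py <<'E'
def delta(p,yaw=None):
    "shift in tool axes, turn in deg, to get to world p with tool x at yaw (deg)"
    s=ctrl.read_state();M=rot(s["ee_rot"])
    y=np.degrees(np.arctan2(M[1,0],M[0,0]))
    print("t",s["time_s"],"tcp",np.round(s["eef_pos"],4),"yaw",round(y%360,2),"tilt",round(np.degrees(np.arccos(-M[2,2])),2),
      "j6",round(float(s["joint_positions"][5]),2),"F",np.round(s["contact_force"],1),"grip",round(float(s["grasp_force"]),1),"w",round(float(s["width"])*87,1))
    print("delta",np.round(M.T@(np.array(p)-s["eef_pos"]),4),"turn",None if yaw is None else round((y-yaw+180)%360-180,2))
E
python3 -c "
from h import *
delta([.46,.335,.24],190.3)"
```

```text
t 0.775 tcp [0.4054 0.4039 0.2411] yaw 190.2 tilt 0.01 j6 -1.16 F [ 0.1 -0.2  0.3] grip 0.0 w 86.7
delta [-0.0415 -0.0775  0.0011] turn -0.1
```

Emit:
{"method": "drive_tool", "body": {
  "plan": [
    [-0.02, -0.035, 0, 0, 0.087],
    [-0.04, -0.065, 0, 0, 0.087],
    [-0.05, -0.078, 0, 0, 0.087],
    [-0.05, -0.078, 0, 0, 0.087],
    [-0.05, -0.078, 0, 0, 0.087]
  ]
}}

```text
time_s: 1.4
eef_pos: [0.466, 0.3382, 0.2411]
ee_rot: [-0.001, -0.088, 0.996, 0.0]
contact_force: [0.4, -0.1, 0.3]
width: 0.999
grasp_force: 0.0
```

```bash
python3 -c "
from h import *
snap('wrist','w1')
delta([.463,0,.24],184.8)"
```

```text
t 1.45 tcp [0.4659 0.3383 0.2411] yaw 190.14 tilt 0.05 j6 -1.31 F [-0.3  0.7  0.5] grip 0.0 w 87.0
delta [ 0.0624 -0.3325  0.0011] turn 5.34
```

View pics/w1.png

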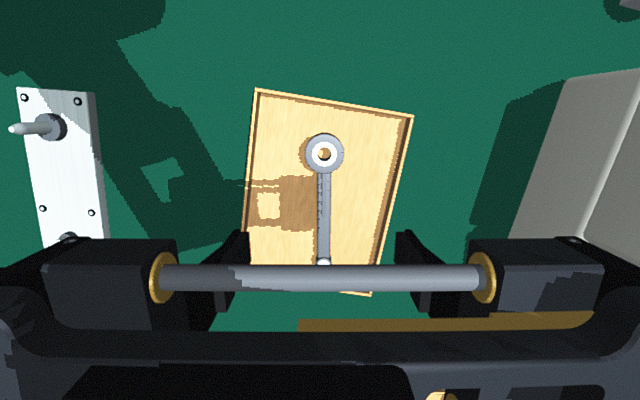

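The wrist view shows the lever hub's top ring centred at (324.5,153), with the arm running straight down to (323,262). The arm is in line with the tool. Next is the gauge.

Emit:
{"method": "drive_tool", "body": {
  "plan": [
    [0.008, -0.045, 0, 1, 0.087],
    [0.02, -0.107, 0, 2, 0.087],
    [0.032, -0.17, 0, 4, 0.087],
    [0.044, -0.232, 0, 5.3, 0.087],
    [0.056, -0.29, 0, 5.3, 0.087]
  ]
}}

```text
time_s: 2.08
eef_pos: [0.4622, 0.0414, 0.2416]
ee_rot: [0.001, -0.043, 0.999, 0.0]
contact_force: [0.2, -0.0, -0.1]
width: 0.995
grasp_force: 0.0
```

Emit:
{"method": "drive_tool", "body": {
  "plan": [
    [0.005, -0.04, 0, 0, 0.087],
    [0.005, -0.05, 0, 0, 0.087],
    [0.005, -0.05, 0, 0, 0.087],
    [0.005, -0.05, 0, 0, 0.087],
    [0.005, -0.05, 0, 0, 0.087]
  ]
}}

```text
time_s: 2.7
eef_pos: [0.4616, -0.0068, 0.2412]
ee_rot: [-0.0, -0.043, 0.999, 0.0]
contact_force: [-0.6, 0.6, -0.2]
width: 1.001
grasp_force: 0.0
```

```bash
python3 -c "
from h import *
snap('wrist','w2')
delta([.46,-.292,.24],180)
print('hub',tri([(load('w1'),(324.5,153)),(load('top0'),(184,270))]),onz(load('w1'),(324.5,153),.034),onz(load('w1'),(323.5,262),.025))
"
```

```text
t 2.75 tcp [ 0.4616 -0.007   0.2412] yaw 184.87 tilt 0.02 j6 -1.91 F [-0.1  0.   0.1] grip 0.0 w 87.1
delta [ 0.0258 -0.2838  0.0011] turn 4.87
hub (array([0.43529936, 0.33626391, 0.02181492]), [np.float64(0.0005472938778346156), np.float64(0.0005472938778345809)]) [0.4333034  0.33572483 0.034     ] [0.57888572 0.3606642  0.025     ]
```

View pics/w2.png

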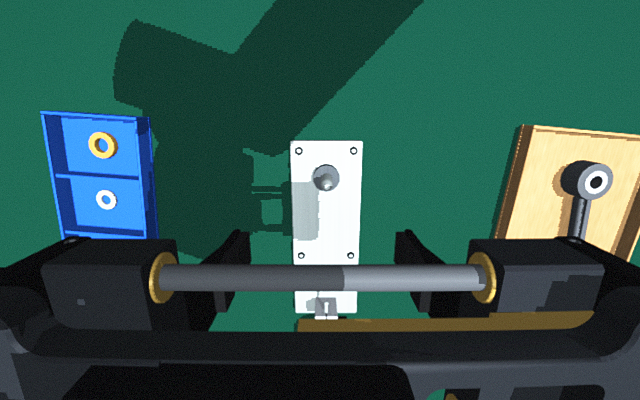

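The gauge is seen from above: the shoulder disc is near (326,177), the ring at (103,145) and the hub at (596,181). I'll enlarge the pin.

```bash
python3 -c "
from h import *
w=load('w2')
print('ring',onz(w,(103,145),.014),tri([(w,(103,145)),(load('top0'),(443,260)),(load('side0'),(406,165))]))
print('hub',onz(w,(596,181),.034),tri([(w,(596,181)),(load('w1'),(324.5,153)),(load('side0'),(357,332))]))
for p in [(299,151),(354,151),(301,256),(349,255)]: print(onz(w,p,.016))
print(proj(w,(.4618,-.0044,.072)),proj(w,(.4618,-.0044,.028)))
im=cv2.imread('pics/w2.png');t=cv2.imread('pics/top0.png')
a=cv2.resize(im[155:205,300:350],(400,400),interpolation=cv2.INTER_CUBIC)
b=cv2.resize(t[235:285,300:350],(400,400),interpolation=cv2.INTER_CUBIC)
cv2.imwrite('pics/z1.png',np.hstack([a,b]))
"
```

```text
ring [ 0.44405102 -0.2856641   0.014     ] (array([ 0.44382994, -0.29312116,  0.00564903]), [np.float64(0.0019313417820811217), np.float64(0.0011926137939340762), np.float64(0.0007792222161969402)])
hub [0.43331175 0.33464263 0.034     ] (array([0.43376024, 0.3360836 , 0.03232347]), [np.float64(0.0002835690308765623), np.float64(0.00039776370549538307), np.float64(0.0005175821611935967)])
[ 0.43141582 -0.03777766  0.016     ]
[0.42562173 0.03026982 0.016     ]
[ 0.57460827 -0.02598853  0.016     ]
[0.56751028 0.03972363 0.016     ]
[323.94729041 187.67350273] [323.72728783 179.14674883]
```

View pics/z1.png

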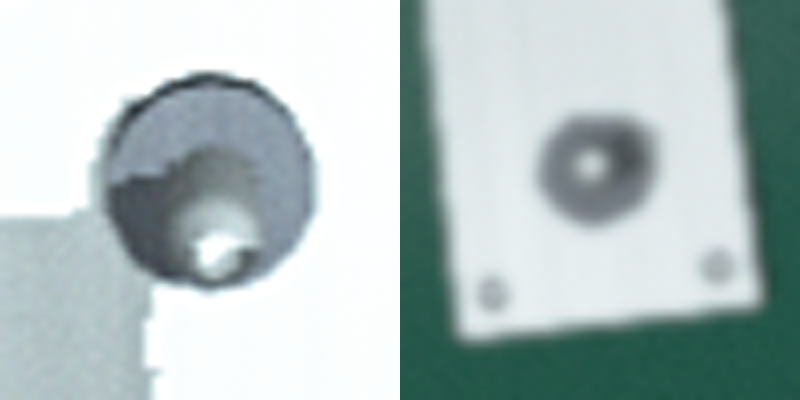

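The shoulder disc is centred at (210,182) and the nose at about (215,252) in the left crop. In the right crop they are at (600,168) and (592,165).

```bash
python3 -c "
from h import *
w=load('w2');t=load('top0')
g=lambda x,y,x0,y0:(x0+x/8-.5+.06,y0+y/8-.5+.06)
a=g(210,182,300,155);b=g(215,252,300,155);c=g(200,168,300,235);d=g(191,165,300,235)
print(a,b,c,d)
print('shoulder',onz(w,a,.028),onz(t,c,.028),tri([(w,a),(t,c)]))
print('nose',onz(w,b,.072),onz(t,d,.072),tri([(w,b),(t,d),(load('side0'),(382,203))]))
"
```

```text
(325.81, 177.31) (326.435, 186.06) (324.56, 255.56) (323.435, 255.185)
shoulder [ 0.45928459 -0.0020456   0.028     ] [ 0.46224031 -0.00443466  0.028     ] (array([ 0.46256829, -0.0029995 ,  0.01329379]), [np.float64(0.0014242335579590358), np.float64(0.0014242335579590184)])
nose [ 0.45977259 -0.00186116  0.072     ] [ 0.46146645 -0.00199806  0.072     ] (array([ 0.46103433, -0.00187181,  0.06732728]), [np.float64(0.00023020468572842589), np.float64(0.0006247906841274695), np.float64(0.00047781203259700055)])
```

Emit:
{"method": "drive_tool", "body": {
  "plan": [
    [0.004, -0.045, 0, 1, 0.087],
    [0.01, -0.107, 0, 2, 0.087],
    [0.015, -0.17, 0, 4, 0.087],
    [0.02, -0.22, 0, 4.9, 0.087],
    [0.023, -0.255, 0, 4.9, 0.087]
  ]
}}

```text
time_s: 3.38
eef_pos: [0.4601, -0.2662, 0.2412]
ee_rot: [0.0, 0.002, 1.0, -0.0]
contact_force: [0.3, -0.0, -0.0]
width: 1.0
grasp_force: 0.0
```

Emit:
{"method": "drive_tool", "body": {
  "plan": [
    [0, -0.025, 0, 0, 0.087],
    [0, -0.03, 0, 0, 0.087],
    [0, -0.03, 0, 0, 0.087],
    [0, -0.03, 0, 0, 0.087],
    [0, -0.03, 0, 0, 0.087]
  ]
}}

```text
time_s: 4.0
eef_pos: [0.4599, -0.2931, 0.2414]
ee_rot: [-0.0, 0.001, 1.0, 0.0]
contact_force: [0.7, -0.2, 0.5]
width: 1.001
grasp_force: 0.0
```

```bash
python3 -c "
from h import *
im,K,D,E=snap('wrist','w3')
h=cv2.cvtColor(im,cv2.COLOR_RGB2HSV)
m=cv2.inRange(h,(10,100,100),(35,255,255)); n,l,s,c=cv2.connectedComponentsWithStats(m)
for i in range(1,n):
    if s[i][4]>60: print(s[i],c[i])
delta([.443,-.292,.24],180)
"
```

```text
[312 151  25  26 342] [324.14619883 163.89181287]
[149 252  28  52 670] [159.35820896 277.67313433]
[468 252  29  51 675] [484.86074074 277.50962963]
[ 298  311  296   21 4143] [452.20395848 322.66956312]
t 4.05 tcp [ 0.46   -0.2933  0.2414] yaw 179.92 tilt 0.01 j6 -2.34 F [ 0.4 -0.3  0.6] grip 0.0 w 87.1
delta [0.017  0.0013 0.0014] turn -0.08
```

View pics/w3.png

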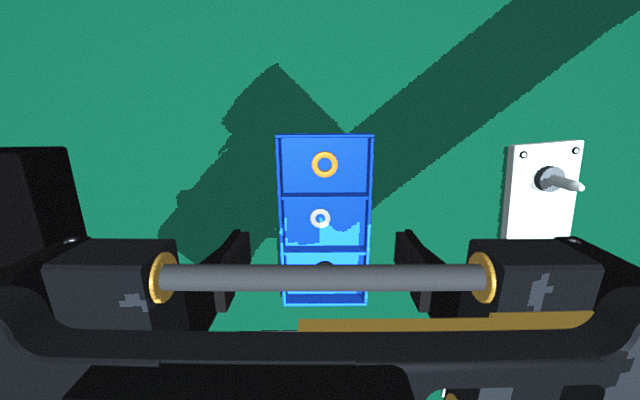

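The wrist view shows the ring in the nearest compartment, centred at (324.2,163.9). The bin's near rim spans (276,136) to (374,136), and the pin is at the right with its shoulder at (549,179) and its nose at (580,187).

```bash
python3 -c "
from h import *
w=load('w3');t=load('top0')
print('ring',onz(w,(324.2,164),.014),'multi',tri([(w,(324.2,164)),(t,(443,260)),(load('side0'),(406,165)),(load('w2'),(103,145))]))
print('ring2',tri([(w,(324.2,164)),(load('w2'),(103,145))]))
print('nose',tri([(w,(580,187)),(load('w2'),(326.4,186))]))
print('shoulder',onz(w,(549,179),.028),tri([(w,(549,179)),(load('w2'),(325.8,177.3))]))
for p in [(276,136),(374,136),(283,304),(367,304)]: print(onz(w,p,.03))
print('tcp axis',proj(w,(.46,-.2933,.14)),proj(w,(.46,-.2933,.2)))
"
```

```text
ring [ 0.44380979 -0.28999236  0.014     ] multi (array([ 0.44391858, -0.29114034,  0.00773081]), [np.float64(0.0014922772533061044), np.float64(0.0023229595738156065), np.float64(0.001123612420080338), np.float64(0.001362542200324775)])
ring2 (array([ 0.44486492, -0.28995162,  0.00817027]), [np.float64(0.00010590400475711085), np.float64(0.00010590400475704802)])
nose (array([ 0.46043305, -0.00179652,  0.06893366]), [np.float64(4.56615673280398e-06), np.float64(4.566156732782128e-06)])
shoulder [ 0.46009454 -0.00746395  0.028     ] (array([ 0.46117977, -0.00184359,  0.0209048 ]), [np.float64(0.00042872310248783446), np.float64(0.00042872310248781006)])
[ 0.40782084 -0.34696758  0.03      ]
[ 0.40799014 -0.23135826  0.03      ]
[ 0.63806561 -0.3476983   0.03      ]
[ 0.6382971  -0.23007875  0.03      ]
tcp axis [321.39862981 206.03581527] [321.20904801 232.72141654]
```

Emit:
{"method": "drive_tool", "body": {
  "plan": [
    [0.0164, 0.003, 0.03, 0, 0.056],
    [0.0164, 0.003, 0.08, 0, 0.056],
    [0.0164, 0.003, 0.12, 0, 0.056],
    [0.0164, 0.003, 0.135, 0, 0.056],
    [0.0164, 0.003, 0.135, 0, 0.056]
  ]
}}

```text
time_s: 4.68
eef_pos: [0.4434, -0.2909, 0.1059]
ee_rot: [-0.001, 0.001, 1.0, 0.001]
contact_force: [0.2, 0.1, -0.6]
width: 0.658
grasp_force: 0.0
```

```bash
python3 -c "
from h import *
im,K,D,E=snap('wrist','w4')
h=cv2.cvtColor(im,cv2.COLOR_RGB2HSV)
m=cv2.inRange(h,(10,100,100),(35,255,255)); n,l,s,c=cv2.connectedComponentsWithStats(m)
for i in range(1,n):
    if s[i][4]>60: print(s[i],c[i],onz((K,D,E),c[i],.014))
delta([.4436,-.2905,.025],180)
"
```

```text
[304 190  38  39 728] [322.6771978  211.16208791] [ 0.44493709 -0.29002583  0.014     ]
[202 253  21  51 522] [209.66666667 277.90229885] [ 0.50816417 -0.39222888  0.014     ]
[422 253  22  51 467] [433.80728051 277.0385439 ] [ 0.50791502 -0.18981917  0.014     ]
[ 238  312  321   20 4470] [408.62729306 323.41767338] [ 0.55770641 -0.20848011  0.014     ]
t 4.725 tcp [ 0.444  -0.2916  0.1068] yaw 179.87 tilt 0.06 j6 -2.36 F [ 0.3 -0.2  0.2] grip 0.0 w 56.4
delta [0.0005 0.0011 0.0818] turn -0.13
```

View pics/w4.png

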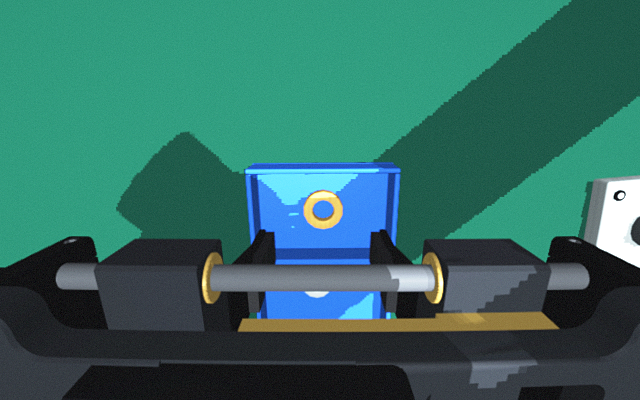

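The ring is centred at (323,210), between the fingers and clear of the compartment walls. I'll descend and grip.

Emit:
{"method": "drive_tool", "body": {
  "plan": [
    [0, 0.001, 0.02, 0, 0.056],
    [0, 0.001, 0.045, 0, 0.056],
    [0, 0.001, 0.068, 0, 0.056],
    [0, 0.001, 0.081, 0, 0.056],
    [0, 0.001, 0.081, 0, 0.056]
  ],
  "force": 25
}}

```text
time_s: 5.35
eef_pos: [0.4438, -0.2905, 0.0256]
ee_rot: [0.0, 0.001, 1.0, -0.0]
contact_force: [-0.5, -0.0, -0.5]
width: 0.648
grasp_force: 0.0
```

Emit:
{"method": "drive_tool", "body": {
  "plan": [
    [0, 0, 0, 0, 0.03],
    [0, 0, 0, 0, 0.025],
    [0, 0, 0, 0, 0.025],
    [0, 0, 0, 0, 0.025],
    [0, 0, 0, 0, 0.025]
  ]
}}

```text
time_s: 5.98
eef_pos: [0.4437, -0.2904, 0.0258]
ee_rot: [0.0, 0.001, 1.0, -0.0]
contact_force: [0.2, 0.5, 4.3]
width: 0.371
grasp_force: 25.0
```

Emit:
{"method": "drive_tool", "body": {
  "plan": [
    [0, 0, -0.015, 0, 0.025],
    [0, 0, -0.05, 0, 0.025],
    [0, 0, -0.09, 0, 0.025],
    [0, 0, -0.12, 0, 0.025],
    [0, 0, -0.12, 0, 0.025]
  ]
}}

```text
time_s: 6.6
eef_pos: [0.4446, -0.2913, 0.148]
ee_rot: [0.002, 0.001, 1.0, -0.002]
contact_force: [-0.3, -0.3, -0.6]
width: 0.367
grasp_force: 25.0
```

```bash
python3 -c "
from h import *
snap('wrist','w5')
delta([.4605,-.002,.146],184.8)
im=cv2.imread('pics/w5.png')
cv2.imwrite('pics/z5.png',cv2.resize(im[190:310,220:420],(800,480),interpolation=cv2.INTER_CUBIC))
"
```

```text
t 6.65 tcp [ 0.4437 -0.2905  0.1465] yaw 179.85 tilt 0.14 j6 -2.36 F [ 0.2  0.1 -0.1] grip 25.0 w 32.2
delta [-0.016   0.2885  0.    ] turn -4.95
```

View pics/z5.png

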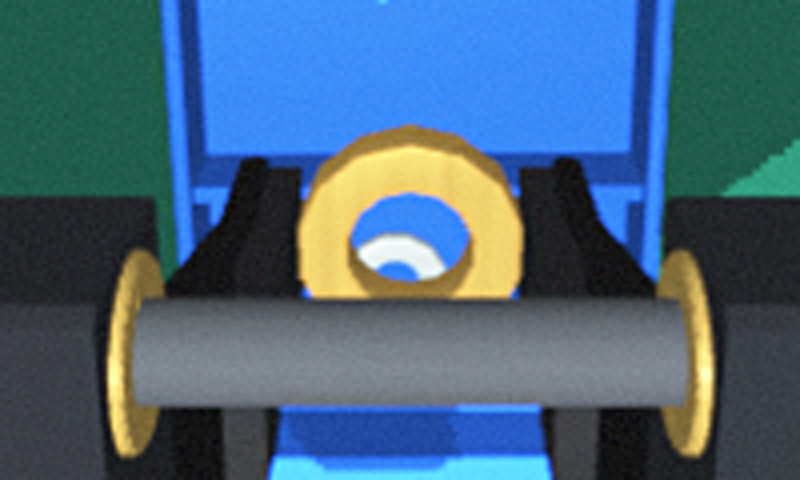

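The ring is held square: its top face is centred at about (411,241) in the crop, which is (322.6,250) in the full picture.

```bash
python3 -c "
from h import *
w=load('w5')
for uv in [(322.6,249.5),(322.6,251)]: print(onz(w,uv,.1355)-np.array([.4438,-.2906,.1465]))
# outer far edges: top of ring's top-face front edge at crop y 147, underside edge y 127
print(onz(w,(322.6,190+147/4),.1355)+[.017,0,0]-np.array([.4438,-.2906,.1465]), onz(w,(322.6,190+193/4),.1355)+[.009,0,0]-np.array([.4438,-.2906,.1465]))
"
```

```text
[-6.36324348e-04 -8.01281128e-05 -1.10000000e-02]
[ 3.15433223e-04 -8.23596641e-05 -1.10000000e-02]
[ 2.30367156e-03 -4.71054710e-05 -1.10000000e-02] [ 1.32458055e-03 -6.36088703e-05 -1.10000000e-02]
```

Emit:
{"method": "drive_tool", "body": {
  "plan": [
    [-0.002, 0.04, 0, -1, 0.025],
    [-0.006, 0.1, 0, -2, 0.025],
    [-0.01, 0.16, 0, -3.5, 0.025],
    [-0.013, 0.22, 0, -5, 0.025],
    [-0.016, 0.265, 0, -5, 0.025]
  ]
}}

```text
time_s: 7.28
eef_pos: [0.4584, -0.0227, 0.144]
ee_rot: [-0.002, -0.043, 0.999, 0.001]
contact_force: [0.1, 0.4, -0.2]
width: 0.37
grasp_force: 25.0
```

Emit:
{"method": "drive_tool", "body": {
  "plan": [
    [0, 0.01, 0, 0, 0.025],
    [0, 0.021, 0, 0, 0.025],
    [0, 0.021, 0, 0, 0.025],
    [0, 0.021, 0, 0, 0.025],
    [0, 0.021, 0, 0, 0.025]
  ]
}}

```text
time_s: 7.9
eef_pos: [0.4586, -0.0053, 0.1452]
ee_rot: [0.0, -0.042, 0.999, -0.0]
contact_force: [0.1, -0.1, -0.9]
width: 0.368
grasp_force: 25.0
```

```bash
python3 -c "
from h import *
im,K,D,E=snap('wrist','w6')
im2,K2,D2,E2=snap('side','s6')
delta([.4605,-.002,.095],184.8)
im=cv2.imread('pics/w6.png');c=cv2.resize(im[150:270,260:390],(520,480),interpolation=cv2.INTER_CUBIC)
s=cv2.imread('pics/s6.png')[130:250,340:410]
cv2.imwrite('pics/z6.png',np.hstack([c,cv2.resize(s,(280,480),interpolation=cv2.INTER_CUBIC)]))
"
```

```text
t 8.0 tcp [ 0.4585 -0.005   0.1453] yaw 184.78 tilt 0.02 j6 -1.91 F [0.4 1.2 0.3] grip 25.0 w 31.8
delta [-0.0022  0.0028  0.0503] turn -0.02
```

View pics/z6.png

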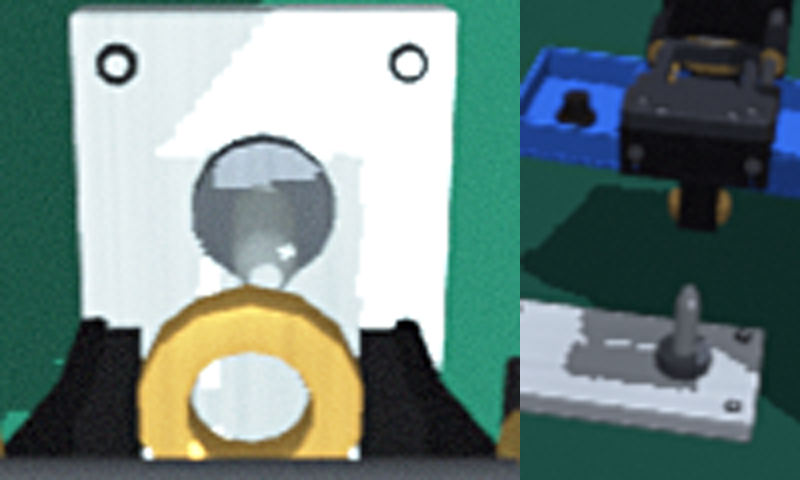

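The left crop shows the nose at (265,277), the shoulder disc centred at (264,206) and the held ring centred on column 250. The ring still has to move a little to the right in this picture.

```bash
python3 -c "
from h import *
w=load('w6')
g=lambda x,y:(260+x/4-.4,150+y/4-.4)
for n,uv,z in [('nose',g(265,277),.072),('shoulder',g(264,206),.028),('ringtop',g(250,397),.1343)]: print(n,onz(w,uv,z))
s=ctrl.read_state();M=rot(s['ee_rot'])
print('ring outer far edge->ctr',onz(w,g(250,306),.1343)-M[:,0]*.017,'bore',onz(w,g(250,352),.1343)-M[:,0]*.009)
print('nose tri',tri([(w,g(265,277)),(load('w2'),(326.4,186)),(load('w3'),(580,187))]))
"
```

```text
nose [ 0.46006068 -0.00187581  0.072     ]
shoulder [ 0.45864334 -0.00170527  0.028     ]
ringtop [ 0.45593787 -0.00511867  0.1343    ]
ring outer far edge->ctr [ 0.45905136 -0.0048466   0.13430387] bore [ 0.4579853  -0.00494156  0.13430205]
nose tri (array([ 0.46062059, -0.00180814,  0.06911077]), [np.float64(0.0004530526840204167), np.float64(0.00021896240553539016), np.float64(0.00024119342063432035)])
```

Emit:
{"method": "drive_tool", "body": {
  "plan": [
    [-0.0027, 0.0029, 0, 0, 0.025],
    [-0.0027, 0.0029, 0.02, 0, 0.025],
    [-0.0027, 0.0029, 0.04, 0, 0.025],
    [-0.0027, 0.0029, 0.055, 0, 0.025],
    [-0.0027, 0.0029, 0.06, 0, 0.025]
  ]
}}

```text
time_s: 8.62
eef_pos: [0.4606, -0.0011, 0.0845]
ee_rot: [-0.001, -0.042, 0.999, 0.0]
contact_force: [-0.2, 0.3, -0.0]
width: 0.37
grasp_force: 25.0
```

```bash
python3 -c "
from h import *
snap('wrist','w7');snap('side','s7')
delta([.461,-.002,.049],184.8)
im=cv2.imread('pics/w7.png');c=cv2.resize(im[190:270,270:370],(500,400),interpolation=cv2.INTER_CUBIC)
s=cv2.imread('pics/s7.png')[150:240,345:410]
cv2.imwrite('pics/z7.png',np.hstack([c,cv2.resize(s,(289,400),interpolation=cv2.INTER_CUBIC)]))
"
```

```text
t 8.725 tcp [ 0.4608 -0.0011  0.085 ] yaw 184.85 tilt 0.04 j6 -1.9 F [-0.1 -0.5 -0.5] grip 25.0 w 32.1
delta [-0.0002 -0.0009  0.036 ] turn 0.05
```

View pics/z7.png

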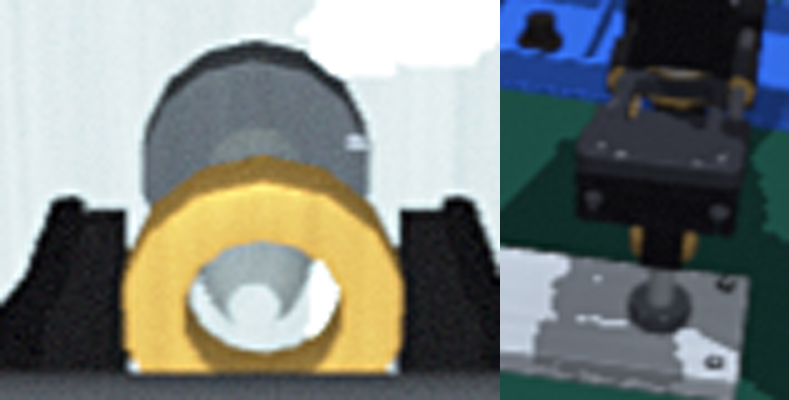

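The nose shows inside the bore at (257,302), against the bore centre at (264,297), which is about 0.8 mm off each way. I'll correct that and lower the ring.

Emit:
{"method": "drive_tool", "body": {
  "plan": [
    [-0.0006, -0.0008, 0.003, 0, 0.025],
    [-0.0006, -0.0008, 0.013, 0, 0.025],
    [-0.0006, -0.0008, 0.023, 0, 0.025],
    [-0.0006, -0.0008, 0.031, 0, 0.025],
    [-0.0006, -0.0008, 0.034, 0, 0.025]
  ]
}}

```text
time_s: 9.35
eef_pos: [0.4612, -0.0019, 0.0505]
ee_rot: [-0.001, -0.042, 0.999, 0.0]
contact_force: [-0.2, 0.4, -1.2]
width: 0.37
grasp_force: 25.0
```

Emit:
{"method": "drive_tool", "body": {
  "plan": [
    [0, 0, 0.001, 0, 0.025],
    [0, 0, 0.002, 0, 0.025],
    [0, 0, 0.002, 0, 0.025],
    [0, 0, 0.002, 0, 0.025],
    [0, 0, 0.002, 0, 0.025]
  ]
}}

```text
time_s: 9.98
eef_pos: [0.4615, -0.002, 0.0497]
ee_rot: [0.0, -0.042, 0.999, -0.0]
contact_force: [-1.0, -0.3, 5.7]
width: 0.367
grasp_force: 25.0
```

Vertical contact force reads 5.7 N, so the ring is on the shoulder. I'll release it and retreat straight up.

Emit:
{"method": "drive_tool", "body": {
  "plan": [
    [0, 0, 0, 0, 0.06],
    [0, 0, 0, 0, 0.06],
    [0, 0, 0, 0, 0.06],
    [0, 0, 0, 0, 0.06],
    [0, 0, 0, 0, 0.06]
  ]
}}

```text
time_s: 10.6
eef_pos: [0.4614, -0.0019, 0.0492]
ee_rot: [-0.0, -0.042, 0.999, 0.0]
contact_force: [0.6, -0.5, -0.2]
width: 0.684
grasp_force: 0.0
```

Emit:
{"method": "drive_tool", "body": {
  "plan": [
    [0, 0, -0.015, 0, 0.06],
    [0, 0, -0.05, 0, 0.06],
    [0, 0, -0.11, 0, 0.06],
    [0, 0, -0.17, 0, 0.06],
    [0, 0, -0.19, 0, 0.06]
  ]
}}

```text
time_s: 11.22
eef_pos: [0.463, -0.0023, 0.2429]
ee_rot: [0.003, -0.042, 0.999, -0.001]
contact_force: [0.9, 0.0, 0.0]
width: 0.694
grasp_force: 0.0
```

```bash
python3 -c "
from h import *
snap('wrist','w8');snap('side','s8')
# lever: hub (.4338,.336), yaw 10.3
h=np.array([.4340,.3355]);a=np.radians(10.2);b=h+.045*np.array([np.cos(a),np.sin(a)]);print(b)
delta([b[0]-.01,b[1],.17],190.2)
im,K,D,E=snap('top')
im=cv2.imread('pics/w8.png');c=cv2.resize(im[130:230,270:370],(400,400),interpolation=cv2.INTER_CUBIC)
s=cv2.imread('pics/s8.png')[185:235,355:405]
cv2.imwrite('pics/z8.png',np.hstack([c,cv2.resize(s,(400,400),interpolation=cv2.INTER_CUBIC)]))
"
```

```text
[0.4782888  0.34346881]
t 11.325 tcp [ 0.4629 -0.0023  0.2418] yaw 184.86 tilt 0.38 j6 -1.9 F [-0.1  0.6 -0.8] grip 0.0 w 60.3
delta [-0.0342  0.3442  0.0713] turn -5.34
```

View pics/z8.png

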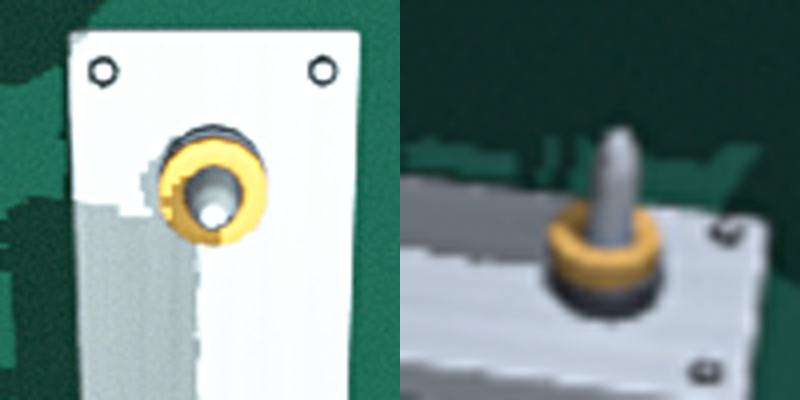

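The ring sits flat on the shoulder, concentric in both crops: wrist (213,190) and side (605,250). By my count that makes 11 pictures viewed, one over the limit of 10. I'll view no more and measure numerically from here. Next is the lever.

Emit:
{"method": "drive_tool", "body": {
  "plan": [
    [-0.004, 0.04, 0, -1, 0.06],
    [-0.01, 0.1, 0, -2, 0.06],
    [-0.016, 0.16, 0, -3.5, 0.06],
    [-0.022, 0.22, 0, -5.3, 0.06],
    [-0.028, 0.28, 0, -5.3, 0.06]
  ]
}}

```text
time_s: 12.0
eef_pos: [0.4644, 0.2809, 0.2368]
ee_rot: [-0.002, -0.089, 0.996, -0.001]
contact_force: [0.4, -0.1, 0.0]
width: 0.691
grasp_force: 0.0
```

Emit:
{"method": "drive_tool", "body": {
  "plan": [
    [-0.003, 0.03, 0.02, 0, 0.06],
    [-0.006, 0.064, 0.04, 0, 0.06],
    [-0.006, 0.064, 0.06, 0, 0.06],
    [-0.006, 0.064, 0.07, 0, 0.06],
    [-0.006, 0.064, 0.07, 0, 0.06]
  ]
}}

```text
time_s: 12.62
eef_pos: [0.4593, 0.3426, 0.1674]
ee_rot: [-0.002, -0.088, 0.996, -0.001]
contact_force: [-0.4, -0.8, 0.2]
width: 0.688
grasp_force: 0.0
```

```bash
cat > lev.py <<'E'
from h import *
import sys
def lever(fn,x0,x1,y0,y1):
    im=cv2.imread("pics/"+fn+".png");h=cv2.cvtColor(im,cv2.COLOR_BGR2HSV)
    m=((h[...,1]<70)).astype(np.uint8)*255
    k=np.zeros_like(m);k[y0:y1,x0:x1]=m[y0:y1,x0:x1]
    k=cv2.morphologyEx(k,cv2.MORPH_OPEN,np.ones((2,2),np.uint8))
    n,l,s,c=cv2.connectedComponentsWithStats(k);i=1+np.argmax(s[1:,4]);return (l==i),s[i]
if __name__=="__main__":
    fn=sys.argv[1];snap("wrist",fn);delta([.4783,.3435,.17],190.2)
    M,s=lever(fn,235,415,60,245);print(s)
    for y in range(s[1],s[1]+s[3],6):
        x=np.flatnonzero(M[y]); print(y,x.min(),x.max(),len(x),end=" | ")
E
python3 lev.py w9
```

```text
t 12.675 tcp [0.46   0.3428 0.1684] yaw 190.11 tilt 0.11 j6 -1.3 F [-0.3 -0.1  0. ] grip 0.0 w 59.8
delta [-0.0181 -0.0025 -0.0016] turn -0.09
[ 296  145   49  101 2638]
145 316 324 9 | 151 305 335 31 | 157 300 340 41 | 163 297 343 47 | 169 296 344 34 | 175 296 344 40 | 181 298 342 45 | 187 303 337 35 | 193 311 329 19 | 199 312 328 17 | 205 312 328 17 | 211 312 328 17 | 217 312 328 17 | 223 312 328 17 | 229 312 328 17 | 235 312 328 17 | 241 312 328 17 |
```

```bash
cat >> lev.py <<'E'
def fithub(fn,M,zu,ymax,guess):
    from scipy.optimize import minimize
    w=load(fn);t=np.linspace(0,2*np.pi,60)
    K,D,E=w;Ei=np.linalg.inv(E)
    def cost(p):
        P=np.array([[p[0]+.024*np.cos(a),p[1]+.024*np.sin(a),zu+z] for z in(0.001,.030) for a in t])
        q=cv2.projectPoints(P,cv2.Rodrigues(Ei[:3,:3])[0],Ei[:3,3],K,D)[0].reshape(-1,2)
        hull=cv2.convexHull(q.astype(np.float32)); I=np.zeros((1600,2560),np.uint8)
        cv2.fillConvexPoly(I,np.round((hull+.5)*4).astype(int),255)
        I=cv2.resize(I,(640,400),interpolation=cv2.INTER_AREA)/255.
        c=M.astype(np.uint8);c=cv2.fillPoly(c.copy(),cv2.findContours(c,cv2.RETR_EXTERNAL,cv2.CHAIN_APPROX_NONE)[0],1)
        return np.abs(I-c)[:ymax].sum()
    r=minimize(cost,guess,method="Nelder-Mead",options=dict(initial_simplex=[guess,[guess[0]+.004,guess[1]],[guess[0],guess[1]+.004]],xatol=1e-4))
    return r.x,r.fun
E
python3 -c "
from lev import *
M,s=lever('w9',235,415,60,245)
for z in(.000,.004): print(z,fithub('w9',M,z,186,[.434,.335]))
w=load('w9')
for y in(200,220,240): print(onz(w,(320,y),.025))
M1,s1=lever('w1',280,365,100,262);print(s1,fithub('w1',M1,.004,170,[.434,.335]))
"
```

```text
0.0 (array([0.43705736, 0.3364945 ]), np.float64(56.831372549019605))
0.004 (array([0.43687616, 0.33662844]), np.float64(71.78039215686275))
[0.46562136 0.34173808 0.025     ]
[0.48666149 0.34544199 0.025     ]
[0.50856747 0.34929769 0.025     ]
[ 306  134   39  129 2359] (array([0.43639433, 0.33637072]), np.float64(50.17647058823529))
```

Emit:
{"method": "drive_tool", "body": {
  "plan": [
    [-0.0196, -0.0022, 0.02, 0, 0.06],
    [-0.0196, -0.0022, 0.06, 0, 0.06],
    [-0.0196, -0.0022, 0.1, 0, 0.06],
    [-0.0196, -0.0022, 0.13, 0, 0.06],
    [-0.0196, -0.0022, 0.142, 0, 0.06]
  ],
  "force": 40
}}

```text
time_s: 13.3
eef_pos: [0.4799, 0.3441, 0.0263]
ee_rot: [-0.001, -0.088, 0.996, -0.0]
contact_force: [-0.4, 0.1, -0.3]
width: 0.689
grasp_force: 0.0
```

Emit:
{"method": "drive_tool", "body": {
  "plan": [
    [0, 0, 0, 0, 0.04],
    [0, 0, 0, 0, 0.02],
    [0, 0, 0, 0, 0.01],
    [0, 0, 0, 0, 0.01],
    [0, 0, 0, 0, 0.01]
  ]
}}

```text
time_s: 13.92
eef_pos: [0.4803, 0.3443, 0.0278]
ee_rot: [0.0, -0.089, 0.996, -0.001]
contact_force: [1.7, -5.7, 2.9]
width: 0.205
grasp_force: 2.7
```

```bash
python3 -c "
from h import *
delta([.4797,.3441,.025],190.1)"
```

```text
t 13.925 tcp [0.4803 0.3443 0.0278] yaw 190.22 tilt 0.07 j6 -1.31 F [ 1.7 -5.7  2.9] grip 2.7 w 17.9
delta [ 0.0006 -0.0001  0.0028] turn 0.12
```

Still settling, so I'll hold longer and then lift slowly.

Emit:
{"method": "drive_tool", "body": {
  "plan": [
    [0, 0, 0, 0, 0.005],
    [0, 0, 0, 0, 0.005],
    [0, 0, 0, 0, 0.005],
    [0, 0, 0, 0, 0.005],
    [0, 0, 0, 0, 0.005]
  ]
}}

```text
time_s: 14.55
eef_pos: [0.4803, 0.3443, 0.0278]
ee_rot: [0.0, -0.089, 0.996, -0.0]
contact_force: [0.3, -3.7, 5.8]
width: 0.201
grasp_force: 40.0
```

Emit:
{"method": "drive_tool", "body": {
  "plan": [
    [0, 0, -0.003, 0, 0.005],
    [0, 0, -0.007, 0, 0.005],
    [0, 0, -0.012, 0, 0.005],
    [0, 0, -0.016, 0, 0.005],
    [0, 0, -0.018, 0, 0.005]
  ]
}}

```text
time_s: 15.18
eef_pos: [0.48, 0.3449, 0.0455]
ee_rot: [0.0, -0.088, 0.996, 0.0]
contact_force: [0.9, -0.0, -6.5]
width: 0.203
grasp_force: 40.0
```

```bash
python3 -c "
from lev import *
s=ctrl.read_state();print('torque',np.round(s['torque'],2))
w=snap('wrist','w10');delta([.4797,.3441,.1],190.1)
M,s=lever('w10',235,415,60,250);print(s)
for y in range(s[1],s[1]+s[3],8):
    x=np.flatnonzero(M[y]); print(y,x.min(),x.max(),len(x),end=' | ')
"
```

```text
torque [ 0.07 -0.   -0.07]
t 15.225 tcp [0.4801 0.3449 0.0457] yaw 190.16 tilt 0.04 j6 -1.31 F [ 0.6  0.4 -6.4] grip 40.0 w 17.6
delta [ 0.0005 -0.0007 -0.0543] turn 0.06
[ 274  128   99  123 7832]
128 319 332 7 | 136 297 349 53 | 144 288 358 71 | 152 281 365 85 | 160 278 368 91 | 168 275 371 72 | 176 275 371 66 | 184 274 371 83 | 192 277 369 93 | 200 280 366 87 | 208 286 360 75 | 216 294 351 58 | 224 307 339 33 | 232 307 339 33 | 240 305 339 34 | 248 307 340 34 |
```

The full 6.5 N weight is carried with almost no moment. I'll lift to transport height.

Emit:
{"method": "drive_tool", "body": {
  "plan": [
    [0, 0, -0.012, 0, 0.005],
    [0, 0, -0.035, 0, 0.005],
    [0, 0, -0.065, 0, 0.005],
    [0, 0, -0.09, 0, 0.005],
    [0, 0, -0.1, 0, 0.005]
  ]
}}

```text
time_s: 15.85
eef_pos: [0.4807, 0.3451, 0.1474]
ee_rot: [0.002, -0.088, 0.996, 0.001]
contact_force: [0.2, -0.5, -7.2]
width: 0.202
grasp_force: 40.0
```

Emit:
{"method": "drive_tool", "body": {
  "plan": [
    [0, 0, 0, 0, 0.005],
    [0, 0, 0, 0, 0.005],
    [0, 0, 0, 0, 0.005],
    [0, 0, 0, 0, 0.005],
    [0, 0, 0, 0, 0.005]
  ]
}}

```text
time_s: 16.48
eef_pos: [0.4799, 0.3447, 0.1448]
ee_rot: [-0.0, -0.088, 0.996, -0.0]
contact_force: [0.4, 1.5, -6.1]
width: 0.199
grasp_force: 40.0
```

```bash
cat > chk.py <<'E'
from lev import *
import sys
fn=sys.argv[1];goal=eval(sys.argv[2]);y=float(sys.argv[3])
snap("wrist",fn);delta(goal,y);s=ctrl.read_state();R0=rot(s["ee_rot"]);tcp=s["eef_pos"]
M,b=lever(fn,235,415,60,250);print(b)
zu=tcp[2]-.0238
g=tcp+R0[:,0]*.045
for q in(0,-.004,.004):
    p,c=fithub(fn,M,zu+q,212,[g[0],g[1]]);print(q,np.round(p,4),round(c,1),"in tool",np.round(R0.T@(np.r_[p,zu]-tcp),4))
for r in(228,238,246):
    x=np.flatnonzero(M[r]);print(r,(x.min()+x.max())/2,len(x),R0.T@(onz(load(fn),((x.min()+x.max())/2,r),zu+.021)-tcp))
E
python3 chk.py w11 "[.5053,.0019,.146]" 184.8
```

```text
t 16.525 tcp [0.4799 0.3447 0.145 ] yaw 190.15 tilt 0.03 j6 -1.31 F [ 0.3 -0.5 -6.5] grip 40.0 w 17.8
delta [ 0.0354 -0.3419 -0.001 ] turn 5.35
[ 274  128   99  123 7962]
0 [0.4349 0.3374] 290.8 in tool [0.0456 0.0008 0.0238]
-0.004 [0.4348 0.3375] 123.2 in tool [0.0457 0.0008 0.0238]
0.004 [0.4348 0.3374] 474.8 in tool [0.0456 0.0008 0.0238]
228 323.5 32 [0.01861661 0.00111397 0.00280843]
238 320.5 41 [ 0.0129035  -0.00048056  0.002806  ]
246 324.5 47 [0.00824432 0.00166174 0.00280359]
```

Emit:
{"method": "drive_tool", "body": {
  "plan": [
    [0.001, -0.012, 0, 0.2, 0.005],
    [0.0035, -0.035, 0, 0.7, 0.005],
    [0.0075, -0.075, 0, 1.4, 0.005],
    [0.012, -0.12, 0, 2.2, 0.005],
    [0.017, -0.17, 0, 3, 0.005]
  ]
}}

```text
time_s: 17.15
eef_pos: [0.4934, 0.1727, 0.1456]
ee_rot: [0.001, -0.063, 0.998, -0.0]
contact_force: [1.9, -0.1, -6.3]
width: 0.201
grasp_force: 40.0
```

Emit:
{"method": "drive_tool", "body": {
  "plan": [
    [0.0035, -0.05, 0, 0.8, 0.005],
    [0.0065, -0.095, 0, 1.6, 0.005],
    [0.0085, -0.132, 0, 2.1, 0.005],
    [0.009, -0.158, 0, 2.4, 0.005],
    [0.0095, -0.165, 0, 2.5, 0.005]
  ]
}}

```text
time_s: 17.77
eef_pos: [0.5048, 0.0072, 0.1457]
ee_rot: [0.001, -0.039, 0.999, -0.0]
contact_force: [-0.2, 0.3, -6.7]
width: 0.201
grasp_force: 40.0
```

Emit:
{"method": "drive_tool", "body": {
  "plan": [
    [0, 0, 0, 0, 0.005],
    [0, 0, 0, 0, 0.005],
    [0, 0, 0, 0, 0.005],
    [0, 0, 0, 0, 0.005],
    [0, 0, 0, 0, 0.005]
  ]
}}

```text
time_s: 18.4
eef_pos: [0.5043, 0.0099, 0.1452]
ee_rot: [-0.0, -0.041, 0.999, 0.0]
contact_force: [-0.1, 0.1, -6.6]
width: 0.201
grasp_force: 40.0
```

```bash
python3 chk.py w12 "[.5063,.0018,.116]" 184.6
```

```text
t 18.45 tcp [0.5043 0.0098 0.1452] yaw 184.69 tilt 0.0 j6 -1.85 F [-0.1  0.6 -6.7] grip 40.0 w 17.4
delta [-0.0013 -0.0081  0.0292] turn 0.09
[  236   100   137   151 14533]
0 [0.4465 0.0025] 2875.0 in tool [ 0.0582 -0.0025  0.0238]
-0.004 [0.4462 0.002 ] 3204.2 in tool [ 0.0585 -0.003   0.0238]
0.004 [0.4468 0.0027] 2559.2 in tool [ 0.0579 -0.0024  0.0238]
228 315.0 91 [ 0.01858917 -0.00327785  0.00280043]
238 315.5 73 [ 0.01286941 -0.0030517   0.00280031]
246 297.5 103 [ 0.00820162 -0.01277525  0.00280041]
```

Emit:
{"method": "drive_tool", "body": {
  "plan": [
    [-0.0005, -0.003, 0, 0, 0.005],
    [-0.0013, -0.008, 0.003, 0, 0.005],
    [-0.0013, -0.008, 0.012, 0, 0.005],
    [-0.0013, -0.008, 0.022, 0, 0.005],
    [-0.0013, -0.008, 0.028, 0, 0.005]
  ]
}}

```text
time_s: 19.08
eef_pos: [0.5056, 0.0018, 0.1161]
ee_rot: [-0.001, -0.041, 0.999, 0.0]
contact_force: [0.1, 0.6, -6.5]
width: 0.202
grasp_force: 40.0
```

Emit:
{"method": "drive_tool", "body": {
  "plan": [
    [0, 0, 0, 0, 0.005],
    [0, 0, 0, 0, 0.005],
    [0, 0, 0, 0, 0.005],
    [0, 0, 0, 0, 0.005],
    [0, 0, 0, 0, 0.005]
  ]
}}

```text
time_s: 19.7
eef_pos: [0.5064, 0.0016, 0.1174]
ee_rot: [0.0, -0.041, 0.999, -0.0]
contact_force: [0.2, 0.8, -6.8]
width: 0.204
grasp_force: 40.0
```

Run:
```python
from lev import *
im,K,D,E=snap('wrist','w13');snap('side','s13');delta([.5063,.0018,.116],184.6)
g=cv2.cvtColor(im,cv2.COLOR_RGB2GRAY)
# hub: same place in image as w11 while held; compare edge map by shift correlation against w11 lever mask edges
M,_=lever('w11',235,415,60,222)
e=cv2.Canny((M*255).astype(np.uint8),50,150); E2=cv2.distanceTransform(255-cv2.Canny(g,60,150),cv2.DIST_L2,3)
ys,xs=np.nonzero(e);k=(ys<221)&(ys>120);ys,xs=ys[k],xs[k]
r=sorted((np.minimum(E2[ys+dy,xs+dx],5).mean(),dx,dy) for dx in range(-8,9) for dy in range(-8,9));print('shift of hub in hand vs lift',r[:3])
# side view: lever heights (dark pixels) at hub and tip: predicted outline vs picture
w=load('s13');s=ctrl.read_state();R0=rot(s['ee_rot']);t=s['eef_pos']
for n,p in [('hubtop',[.0455,0,-.0062]),('hubbot',[.0455,0,.0238]),('tiptop',[-.1045,0,-.0002]),('tipbot',[-.1045,0,.0238])]:
    P=t+R0@np.array(p);print(n,np.round(P,4),np.round(proj(w,P),1))
c=cv2.imread('pics/s13.png')
for n,p in [('hub',[.0455+.010,0,-.0062]),('tip',[-.1045-.004,0,-.0002])]:
    u,v=np.round(proj(w,t+R0@np.array(p))).astype(int);print(n,u,v,[int(x) for x in c[v-14:v+28:2,u].mean(1)])
print('pin',proj(w,(.461,-.002,.072)),'rest',proj(w,(.6105,.0100,.038)))
```

```text
t 19.8 tcp [0.5063 0.0016 0.1174] yaw 184.65 tilt 0.01 j6 -1.87 F [ 0.5  0.1 -6.7] grip 40.0 w 18.0
delta [0.     0.0002 0.0014] turn 0.05
shift of hub in hand vs lift [(np.float32(0.46917963), -1, -1), (np.float32(0.5712732), -1, -2), (np.float32(0.71540356), -2, -1)]
hubtop [ 0.461  -0.0021  0.1236] [383.5 182.8]
hubbot [ 0.461  -0.0021  0.0936] [382.6 193.7]
tiptop [0.6105 0.0101 0.1176] [318.8 177.6]
tipbot [0.6105 0.0101 0.0936] [319.1 186.2]
hub 388 183 [60, 60, 61, 62, 31, 56, 119, 120, 137, 71, 57, 50, 49, 49, 49, 43, 31, 32, 31, 34, 28]
tip 317 177 [58, 57, 58, 58, 58, 56, 55, 239, 221, 69, 61, 60, 61, 60, 59, 58, 59, 58, 55, 57, 118]
pin [381.95098328 201.33166431] rest [319.5518286 205.0660993]
```

```bash
python3 -c "
from plant import ctrl
print(ctrl.finish_job())"
```

```text
the job is handed in; nothing more can be done
None
```

I handed the job in at about 20 s with the ring flat on the shoulder and the lever held still and level over the pin, about 21 mm above it, its tip over the rest post. The final lever pose was checked by calculation, not seen in a picture, and I viewed 11 pictures, one over your limit of 10.

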